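# Refit the extractor's filter and snap its retaining cap home

### The arm

A 7-joint arm with a two-finger parallel gripper is mounted at the origin on the work surface. World frame = base frame: x ahead of the robot, y to its left, z up, the work surface at z = 0. Lengths are in m, angles in rad, forces in N, time in s.
With the tool pointing down it reaches from about 0.425 to 0.95 m from the base axis. Payload 4.7 kg.
Tool frame: the origin (TCP) lies on the centre line of the jaws, within the pads' length; the fingertips stand robot.nose_length ahead of it and the grasp point (between the pads) lies 8 mm behind it (robot.nose_length is the distance from the TCP to the fingertips, in m); z points along the fingers, y is the line along which they close (so a half turn about z gives the same grasp; the last joint's range is limited). The gripper opens to 85 mm and grips with 20 to 120 N. Pads are 22 mm wide; open, the fingers measure 114 mm over their backs; the gripper's body (76 mm by 85 mm) begins 54 mm behind the grasp point. The pads swing forward as they close: fully open they stand 13 mm farther back than shut.
Start: joints at [-1.258, 0.469, -0.049, 1.532, 0.024, 1.141, -0.082], TCP at [0.226, 0.636, 0.242] pointing down, gripper open.
Joint ranges: [-2.59, 2.59], [-0.33, 1.99], [-1.39, 1.29], [0.1, 2.45], [-1.04, 4.18], [0.21, 1.99], [-2.66, 2.66]. Speed limits (rad/s): [2.57, 2.57, 3.14, 3.14, 3.14, 3.14, 3.14].

### API

Orientations are given as [roll, pitch, yaw] about the fixed x, y, z axes, in that order (R = Rz(yaw) Ry(pitch) Rx(roll)).
In Python, from plant import robot gives the robot as it stands. Calls block until the motion is done:
- robot.goto(position, orientation): joint-space move of the TCP to a pose.
- robot.move_straight(position, vel=0.15, attitude=None, contact_N=None): straight line of the TCP; attitude=None keeps the orientation; vel is the mean speed in m/s. With contact_N (N) it stops when the force on the tool has changed by that much, and returns True; else False.
- robot.move_joints(angles): joint-space move.
- robot.grip(opening, strength=None): opening from 0.0 (shut) to 1.0 (fully open); strength is the grip in N (None keeps the last); returns when the fingers have stopped.
- robot.sleep(seconds).
- robot.inverse_kinematics(position, orientation): joint angles nearest the present ones, or None.
- robot.sense(): the state.
- robot.grab_frame(name): name is "side" or "top"; returns a dict with "image" (420x560x3 uint8, red, green, blue), "range_z" (420x560 float32, m along the optical axis (not along the pixel's ray), 0 where there is no reading), "fx", "fy", "cx", "cy" (pixels), "dist_coeffs" ([k1, k2, p1, p2, k3] as OpenCV has them; the pictures are not rectified), "R" (3x3) and "t" (3): a world point X has camera coordinates R X + t. Camera axes: x right, y down, z forward; pixel columns grow to the right and rows downward; lengths in m; the calibration is good to about 2 mm. A picture is of the moment at which its call begins.
A pose or a line that the arm cannot do raises robot.IKError and nothing moves.
- robot.close_job(): hands the job in; it is judged then, once.
The state is a dict: "t": time; "joint_pos": joint angles; "joint_velocities": joint speeds; "effort": joint torques, N m; "tcp_pos": TCP position; "tcp_rot": TCP orientation; "wrist_force": force on the tool from outside, world axes, zero at the start; "torque": the same for the moment, N m; "opening": opening from 0.0 (shut) to 1.0 (fully open); "gripper_force": force on a finger pad.
Only numpy, scipy, OpenCV 4.12 (cv2) and the standard library are available. Lean on these libraries where they do the work, as an engineer would, in place of code of your own. Each camera call takes 0.05 s, during which the arm holds its last target. There are 200 camera calls.

### The job

Take the washed filter out of its draining stand and slide it all the way down into the slot of the steel extractor intake box. Then take the yellow snap cap from the red trivet, press it straight down onto the brass stud beside the slot until it clicks past the resistance, and keep pressing: finish with the gripper still pushing the clicked cap down firmly against its seal. Leave the steamer basket, the bamboo lid and the cup of chopsticks alone.

Things in the scene. Friction and masses are not known exactly. Their poses are not given: they have to be found in the camera images.
- intake: The extractor's intake box, brushed steel, fixed: 80 mm along its x, 228 mm along its y, 80 mm high, flat top. Origin at the centre of its underside, z up. Its y axis runs along the slot; the slot lies towards +y, the stud towards -y.
- slot (a point): Centre of the slot's mouth on the intake's top (80 mm above the ledge), axes as the intake's. The slot, outlined in black, is straight-sided, 13 mm wide along x, 156 mm long along y, 66 mm deep. The mouth has no bevel.
- stud (a point): Foot of the brass stud, on its axis, level with the intake's top (80 mm above the ledge), 100 mm from the slot's centre along the intake's -y. The stud is 18 mm thick; its tapered tip is 22 mm above this point. Sprung balls in it resist once the cap's underside is 18 mm above this point, with a peak of 10 to 12 N near 15 mm; then the force drops, and from 9 mm down it snaps in by itself.
- seal (a joint): Squeeze of the red silicone seal ring (39 mm across) round the stud's foot: 0 free, 0.0035 m at its hard stop. The clicked cap meets it with its underside 5 mm above stud; it resists with about 2.5 N per mm, 9 N at the stop.
- filter: Filter cassette, loose, about 140 g: flat panel 10 mm thick (x), 150 wide (y), 66 high (z), aluminium mesh in a frame of round 10 mm bar. A blue grip tab, 10 mm thick, 36 wide, stands on the middle of its top, up to 94 mm above the origin. Origin: middle of the lower edge. Either face to either side. Home, the origin is 66 mm below the slot's mouth; the cap's flange then reaches over its end.
- stand: White draining stand, fixed, base 70 x 174 mm, 6 mm thick; origin at the centre of its underside. The filter stands upright in it, lower edge on the base, its y along the stand's y, between posts 49 mm high with 12 mm between them, so it may lean a few degrees. Lift it straight up at least 60 mm to clear.
- trivet: Red hard silicone trivet, fixed, 170 mm across, 8 mm thick; origin at the centre of its underside. The cap stands on it. Stand and trivet may change sides, left or right of the intake.
- cap: Yellow snap cap, loose, about 45 g, upright: a flange 64 mm across, 5 mm thick at the bottom, and on it a round body 38 mm across, up to 28 mm above the origin. Origin at the centre of its underside, z up. Hole below 22 mm across. Grip the body with the fingertips just above the flange, which they can push on, or push on the top. It cannot go on fully unless the filter is home.
- basket: Stainless steamer basket, loose, 200 mm across, 75 mm high, beyond the intake on the left; origin at the centre of its underside. Not to be disturbed.
- bamboo_lid: Bamboo steamer lid, loose, 186 mm across, 66 mm high with its handle, beyond the intake on the right; origin at the centre of its underside. Not to be disturbed.
- chopstick_cup: Blue ceramic cup, loose, 80 mm across, 105 mm high, with steel chopsticks reaching 228 mm, at the right side; origin at the centre of its underside. Not to be disturbed.
Mind the look-alikes: they are no part of the job. There is more than one size of the cap; the one meant has the size given above.

How it is judged:
By the outcome, as a careful person would: the job done as asked, in the order asked, and still so for the second after the job is handed in, while the arm keeps its last pose, push and grip.
It also fails if it takes over 61 s, if anything falls off the work surface, if the arm or the gripper's body presses on something with over 40 N, if the wrist force passes 120 N, or if a joint passes its speed limit or range.

## Working session

There is one attempt and no reset: what is moved stays moved. The work goes in short steps, each a Python script; the robot and the scene stay as the last script left them, time stands still between calls to the robot, and variables do not carry over. Pictures are saved under pics/ and viewed, at most 10 in all, crops included, and the job is handed in when it is done.

```bash
ls; mkdir -p pics
python3 - <<'E'
from plant import robot
import cv2,pickle,numpy as np
d={n:robot.grab_frame(n) for n in("side","top")}
pickle.dump(d,open('f0.pkl','wb'))
for n in d: 
    cv2.imwrite(f'pics/{n}0.png',d[n]['image'][:,:,::-1]); f=d[n]
    print(n,f['fx'],f['fy'],f['cx'],f['cy'],f['dist_coeffs'],(-f['R'].T@f['t']).round(3),f['R'].round(3).tolist())
s=robot.sense();print(s,robot.nose_length)
E
```

```text
pics
side 506.6598556435791 506.6598556435791 274.60204307738894 199.9334358152301 [-0.18028868  0.          0.          0.          0.        ] [ 0.374 -1.043  0.904] [[0.987, -0.162, 0.005], [-0.103, -0.649, -0.753], [0.125, 0.743, -0.658]]
top 492.1406199567473 492.1406199567473 278.2677894005379 209.33478435109393 [-0.07282903  0.          0.          0.          0.        ] [ 0.431 -0.119  1.556] [[-0.017, -1.0, -0.009], [-0.998, 0.018, -0.055], [0.055, 0.008, -0.998]]
{'t': 0.1, 'joint_pos': array([-1.25791811,  0.46937937, -0.04861476,  1.53359069,  0.02408247,
        1.14101015, -0.08227898]), 'joint_velocities': array([-4.58067599e-04, -1.21360558e-03,  4.63501080e-04, -2.43433881e-03,
       -1.60286945e-03,  7.66287083e-05, -1.53716552e-03]), 'effort': array([ 1.24058006e-04, -5.11512351e+01, -4.72541526e-02, -2.38390499e+01,
        1.07457282e-02,  4.34270376e-03,  2.93899987e-06]), 'tcp_pos': array([0.22603293, 0.63548063, 0.24134701]), 'tcp_rot': array([-3.13979023e+00,  3.89154189e-05,  2.79987522e+00]), 'wrist_force': array([ 0.47064221,  0.49552843, -0.6562052 ]), 'torque': array([ 0.00413373, -0.01552662, -0.02948457]), 'gripper_force': 0.0, 'opening': 0.9974315655824865} 0.011
```

View pics/top0.png

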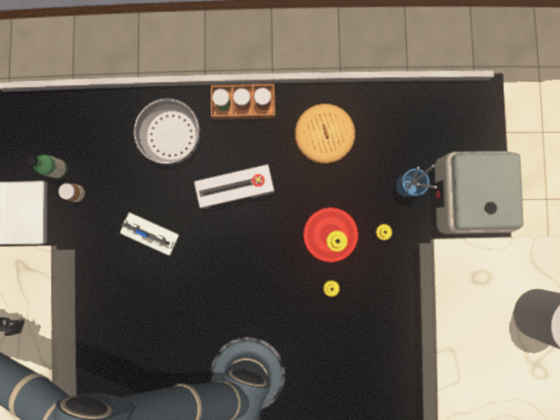

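View pics/side0.png

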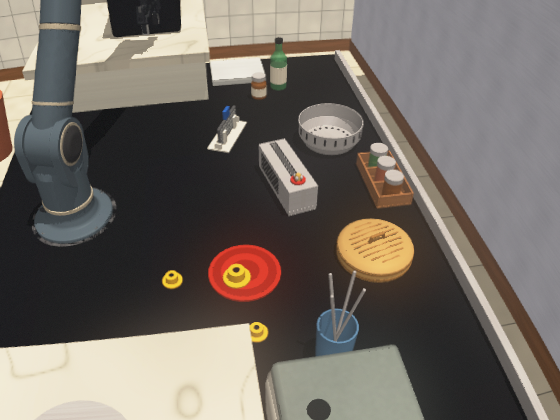

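The top view shows the intake at (234,187) with its stud at (258,180), the stand and filter at (150,234), and the trivet at (330,235).

There are three yellow cap candidates: (338,241) on the trivet, about 20 px across, and (384,232) and (331,288) on the bare surface, both about 16 px. The one on the trivet fits by place and by its 64 mm flange. I'll confirm that by measuring and with a crop.

```bash
cat > h.py <<'E'
import cv2,numpy as np
def K(f): return np.array([[f['fx'],0,f['cx']],[0,f['fy'],f['cy']],[0,0,1.]]),np.array(f['dist_coeffs'],float)
def rays(f,uv):
    k,d=K(f); n=cv2.undistortPoints(np.asarray(uv,float).reshape(-1,1,2),k,d)[:,0]
    return np.c_[n,np.ones(len(n))]@f['R'], -f['R'].T@f['t']      # direction with camera z = 1
def onplane(f,uv,z):
    r,c=rays(f,uv); return c+r*((z-c[2])/r[:,2])[:,None]
def cloud(f):
    h,w=f['range_z'].shape; uv=np.stack(np.meshgrid(np.arange(w),np.arange(h)),-1).reshape(-1,2)
    r,c=rays(f,uv); P=(c+r*f['range_z'].reshape(-1,1)).reshape(h,w,3); P[f['range_z']==0]=np.nan; return P
def proj(f,X):
    k,d=K(f); return cv2.projectPoints(np.asarray(X,float).reshape(-1,1,3),cv2.Rodrigues(f['R'])[0],f['t'],k,d)[0][:,0]
def cross(fa,ua,fb,ub):
    ra,ca=rays(fa,[ua]);rb,cb=rays(fb,[ub]); s=np.linalg.lstsq(np.c_[ra[0],-rb[0]],cb-ca,rcond=None)[0]
    a,b=ca+ra[0]*s[0],cb+rb[0]*s[1]; return (a+b)/2,np.linalg.norm(a-b)
E
python3 - <<'E'
from h import *
import pickle
d=pickle.load(open('f0.pkl','rb'))
for n,f in d.items():
    P=cloud(f); hsv=cv2.cvtColor(f['image'],cv2.COLOR_RGB2HSV)
    def comps(m,name,z,mn=15):
        c,_=cv2.findContours(m.astype(np.uint8),0,cv2.CHAIN_APPROX_NONE)
        for q in c:
            if len(q)<mn: continue
            W=onplane(f,q[:,0],z)[:,:2]*1000
            (x,y),(w,h),a=cv2.minAreaRect(W.astype(np.float32)); px=q[:,0].mean(0)
            print(n,name,px.round(1),'xy',round(x,1),round(y,1),'wh',round(w,1),round(h,1),'a',round(a,1))
    H,S,V=cv2.split(hsv)
    comps((abs(H.astype(int)-28)<6)&(S>150)&(V>110),'yellow',0.013)
    comps(((H<6)|(H>174))&(S>150)&(V>80),'red',0.008)
    comps((abs(H.astype(int)-113)<12)&(S>130)&(V>60),'blue',0.10,6)
    comps((abs(P[...,2]-.08)<.012)&(S<70)&(V>100)&(abs(P[...,0]-.5)<.2)&(abs(P[...,1])<.2),'top80',0.08)
E
python3 - <<'E'
from h import *
import pickle
d=pickle.load(open('f0.pkl','rb'))
z=lambda n,x,y,w,h,s:cv2.resize(d[n]['image'][y:y+h,x:x+w,::-1],(w*s,h*s),interpolation=cv2.INTER_CUBIC)
a=np.vstack([np.hstack([z('top',188,160,90,52,4),z('top',115,205,70,52,4)]),np.hstack([z('top',300,200,90,96,3),z('side',205,95,123,96,3)[:,:370]])]) if 0 else None
c=np.zeros((600,800,3),np.uint8)
def put(i,x,y): c[y:y+i.shape[0],x:x+i.shape[1]]=i
put(z('top',188,160,92,52,5),0,0);put(z('top',115,205,66,52,5),465,0)
put(z('top',298,200,105,100,3),0,265);put(z('side',250,130,75,85,4),320,265);put(z('side',205,95,45,60,4),620,265)
cv2.imwrite('pics/crop0.png',c)
E
```

```text
side yellow [258.9 331.8] xy 442.1 -439.9 wh 45.1 33.7 a 81.3
side yellow [172.  279.3] xy 266.4 -271.9 wh 42.5 45.8 a 43.6
side yellow [236.2 275.9] xy 415.6 -283.5 wh 63.5 59.5 a 46.2
side red [244.2 272.5] xy 434.8 -267.6 wh 175.4 169.7 a 86.0
side red [297.4 180.5] xy 622.1 43.6 wh 35.4 36.9 a 78.1
side blue [225.7 112. ] xy 444.3 287.9 wh 75.7 19.9 a 81.1
side top80 [287.8 167.7] xy 585.6 21.3 wh 87.5 243.2 a 11.9
side top80 [310.3 133.5] xy 682.1 165.9 wh 13.9 55.0 a 29.0
top yellow [331. 288.] xy 267.4 -267.3 wh 48.4 48.5 a 43.8
top yellow [336.5 240.6] xy 415.0 -287.7 wh 57.4 57.7 a 43.8
top yellow [383.6 231.5] xy 440.4 -436.1 wh 47.4 47.0 a 88.9
top red [330.4 234.4] xy 434.3 -269.9 wh 173.1 172.8 a 88.9
top red [257.9 181.9] xy 606.0 -43.7 wh 24.6 35.3 a 5.3
top blue [141.  232.9] xy 448.1 302.5 wh 32.6 9.0 a 66.3
top top80 [233.7 186.1] xy 584.9 25.7 wh 82.5 228.3 a 11.9
top top80 [184.3 155.5] xy 680.9 174.6 wh 6.4 52.2 a 35.2Traceback (most recent call last):
  File "<stdin>", line 9, in <module>
  File "<stdin>", line 7, in put
ValueError: could not broadcast input array from shape (340,300,3) into shape (335,300,3)
```

Run:
```python
from h import *
import pickle
d=pickle.load(open('f0.pkl','rb'))
z=lambda n,x,y,w,h,s:cv2.resize(d[n]['image'][y:y+h,x:x+w,::-1],(w*s,h*s),interpolation=cv2.INTER_CUBIC)
c=np.zeros((600,800,3),np.uint8)
def put(i,x,y): c[y:y+i.shape[0],x:x+i.shape[1]]=i
put(z('top',188,160,92,52,5),0,0);put(z('top',115,205,66,52,5),465,0)
put(z('top',298,200,105,100,3),0,265);put(z('side',250,130,75,83,4),320,265);put(z('side',205,95,45,60,4),620,265)
cv2.imwrite('pics/crop0.png',c)
R=lambda p:np.round(p*1000,1)
for n,f in d.items():
    P=cloud(f);V=f['image'].max(2).astype(int)
    # slot: dark pixels inside intake outline on plane z=.08 
    h,w=V.shape;uv=np.stack(np.meshgrid(np.arange(w),np.arange(h)),-1).reshape(-1,2)
    W=onplane(f,uv,.08)[:,:2]*1000; a=np.radians(11.9); ex=np.array([np.cos(a),np.sin(a)]);ey=np.array([-ex[1],ex[0]])
    L=(W-[585.2,25.7]); l=np.c_[L@ex,L@ey]
    m=(abs(l[:,0])<30)&(abs(l[:,1])<109)&(V.ravel()<90)
    M=m.reshape(h,w).astype(np.uint8); nc,lab,st,ce=cv2.connectedComponentsWithStats(M)
    k=1+np.argmax(st[1:,4]); q=lab.ravel()==k
    r=cv2.minAreaRect(W[q].astype(np.float32)); print(n,'slot',r,'mean',W[q].mean(0), 'local',l[q].min(0),l[q].max(0))
    v,_,_=[None]*3 if 0 else cv2.PCACompute2(W[q],None)[1:][0],0,0
    print(' dir',v.round(4).tolist())
    # filter heights near tab
    g=(abs(P[...,0]-.45)<.12)&(abs(P[...,1]-.29)<.12)&(P[...,2]>.085)
    print(n,'tab pts',g.sum(),R(P[g].mean(0)) if g.any() else '', R(P[g].max(0)) if g.any() else '')
    s=(np.hypot(P[...,0]-.6,P[...,1]+.045)<.03)&(P[...,2]>.09); print('stud tip',s.sum(),R(np.nanmean(P[s],0)) if s.any() else '')
    y=(np.hypot(P[...,0]-.415,P[...,1]+.286)<.03)&(P[...,2]>.026);print('cap top',y.sum(),R(P[y].mean(0)) if y.any() else '')
```

```text
side slot ((597.7760009765625, 15.64059066772461), (5.090344429016113, 0.0), 110.95955657958984) mean [597.77603899  15.64059066] local [  9.83071647 -14.94987474] [10.63223321 -9.92303386]
 dir [[-0.3577, 0.9338], [0.9338, 0.3577]]
side tab pts 51 [446.1 302.1  96. ] [455.7 324.  107.5]
stud tip 59 [600.  -48.4  98.6]
cap top 218 [ 413.3 -288.4   35.7]
top slot ((580.6292724609375, 47.70814514160156), (9.478166580200195, 145.14109802246094), 12.050252914428711) mean [579.6856187   47.58163648] local [ -4.84221304 -50.09913324] [ 4.73921975 95.04870276]
 dir [[-0.2075, 0.9782], [0.9782, 0.2075]]
top tab pts 48 [446.5 302.5 100.8] [457.  321.4 108.9]
stud tip 59 [602.  -48.9  98.1]
cap top 123 [ 414.2 -287.9   37.5]
```

View pics/crop0.png

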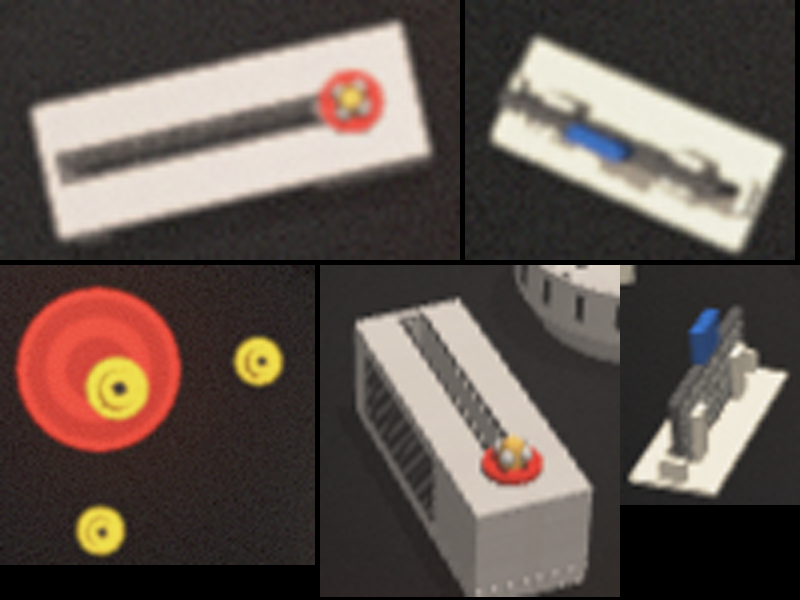

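The enlarged crop confirms it. The cap on the trivet (top view 337,241) is visibly larger, with a flange of about 60 mm against about 47 mm for the two at (384,232) and (331,288), so it is the one meant. The slot, stud ring and blue tab are all clear. Next I'll refine the measurements and grasp the filter.

Run:
```python
from h import *
import pickle
d=pickle.load(open('f0.pkl','rb'))
f=d['top'];a=np.radians(11.95);ex=np.array([np.cos(a),np.sin(a)]);ey=np.array([-ex[1],ex[0]]);c0=np.array([585.0,25.7])
V=f['image'].astype(np.float32).mean(2)
def prof(pts): 
    p=proj(f,np.c_[pts,np.full(len(pts),80.)]/1000).astype(np.float32); return cv2.remap(V,p[:,0].reshape(1,-1),p[:,1].reshape(1,-1),cv2.INTER_CUBIC)[0]
s=np.arange(84,122,1.);p=np.mean([prof(c0+np.outer(s,ey)+o*ex) for o in(-2,0,2)],0);print('along',dict(zip(s.astype(int),p.round().astype(int))))
s=np.arange(-14,14,1.)
for u in(-30,0,30,60,85): 
    p=prof(c0+np.outer(s,ex)+u*ey); w=np.clip(p.max()-15-p,0,None); print('cross',u,(s*w).sum()/w.sum())
for n,f in d.items():
    h=cv2.cvtColor(f['image'],cv2.COLOR_RGB2HSV);H,S,v=cv2.split(h)
    m=((H<8)|(H>172))&(S>130)&(v>80); k=np.argwhere(m)[:,::-1]
    W=onplane(f,k,.085)[:,:2]*1000; q=np.hypot(*(W-[602,-48]).T)<35
    hull=cv2.convexHull(k[q].astype(np.int32))[:,0]; (x,y),r=cv2.minEnclosingCircle((onplane(f,hull,.085)[:,:2]*1000).astype(np.float32)); L=np.array([x,y])-c0
    print(n,'ring',x,y,r,'local',L@ex,L@ey)
    m=(S<60)&(v>170);nc,lab,st,ce=cv2.connectedComponentsWithStats(m.astype(np.uint8))
    for i in range(1,nc):
        if st[i,4]<80: continue
        px=np.argwhere(lab==i)[:,::-1];W=(onplane(f,px,.006)[:,:2]*1000)
        if abs(W.mean(0)-[440,290]).max()<60: print(n,'stand',cv2.minAreaRect(W.astype(np.float32)))
from plant import robot
for yaw in(66.3,-113.7):
    q=robot.inverse_kinematics([.447,.302,.2],[np.pi,0,np.radians(yaw)]);print(yaw,q)
    q=robot.inverse_kinematics([.58,.05,.25],[np.pi,0,np.radians(yaw+35.6)]);print(q)
```

```text
along {np.int64(84): np.int64(72), np.int64(85): np.int64(71), np.int64(86): np.int64(72), np.int64(87): np.int64(72), np.int64(88): np.int64(73), np.int64(89): np.int64(75), np.int64(90): np.int64(77), np.int64(91): np.int64(78), np.int64(92): np.int64(80), np.int64(93): np.int64(80), np.int64(94): np.int64(80), np.int64(95): np.int64(81), np.int64(96): np.int64(85), np.int64(97): np.int64(90), np.int64(98): np.int64(95), np.int64(99): np.int64(100), np.int64(100): np.int64(102), np.int64(101): np.int64(106), np.int64(102): np.int64(112), np.int64(103): np.int64(115), np.int64(104): np.int64(122), np.int64(105): np.int64(135), np.int64(106): np.int64(153), np.int64(107): np.int64(172), np.int64(108): np.int64(192), np.int64(109): np.int64(206), np.int64(110): np.int64(212), np.int64(111): np.int64(210), np.int64(112): np.int64(202), np.int64(113): np.int64(185), np.int64(114): np.int64(160), np.int64(115): np.int64(134), np.int64(116): np.int64(110), np.int64(117): np.int64(86), np.int64(118): np.int64(67), np.int64(119): np.int64(56), np.int64(120): np.int64(47), np.int64(121): np.
[... 249 characters left out ...]
157003778
side stand ((447.74212646484375, 308.62774658203125), (175.6262969970703, 70.29812622070312), 64.88005828857422)
top ring 601.964599609375 -47.25444793701172 18.19658660888672 local 1.4911507780754627 -74.88608404141323
top stand ((447.58514404296875, 305.8735046386719), (176.78549194335938, 70.85006713867188), 65.34593963623047)
66.3 [-0.98360526  0.30038537  0.38308495  1.92223347 -0.1369775   0.94406559
 -0.9491156 ]
[-0.56299689  0.33216371  0.52034541  1.77568631 -0.1846521   1.08224102
  0.22858647]
-113.7 [-0.49754473  0.30274463 -0.21366408  1.89461061  0.07767878  0.95214919
  1.98107512]
[-0.94996417  0.4992193   1.11848465  1.79379012 -0.48863591  1.1612304
 -2.60993457]
```

Run:
```python
from plant import robot
import numpy as np,cv2
o=[np.pi,0,np.radians(65.5)]
robot.goto([.447,.302,.19],o); print(robot.sense()['t'])
robot.grip(.4,40)
print(robot.move_straight([.447,.302,.089],vel=.12,contact_N=8))
robot.grip(0.0,60)
s=robot.sense();print(s['t'],s['tcp_pos'],s['opening'],s['gripper_force'],s['wrist_force'])
robot.move_straight([.447,.302,.178],vel=.12)
s=robot.sense();print(s['t'],s['tcp_pos'],s['opening'],s['gripper_force'],s['wrist_force'],s['torque'])
```

```text
1.6
False
3.4833 [0.447156   0.30257573 0.08994483] 0.09925113006462559 59.350717663764954 [-1.28639304 -0.07349901  5.79099337]
4.375 [0.44642698 0.30164816 0.17723448] 0.10330455878746193 58.4483939409256 [-0.22157347  0.01141591 -1.38812028] [-0.00245159  0.03953999 -0.03976347]
```

Run:
```python
from plant import robot
from h import *
import pickle
robot.move_straight([.447,.302,.22],vel=.15)
robot.goto([.5806,.0523,.22],[np.pi,0,np.radians(101.95)])
robot.move_straight([.5806,.0523,.178],vel=.12)
robot.sleep(.2);s=robot.sense();print(s['t'],s['tcp_pos'],s['tcp_rot'],s['opening'],s['wrist_force'])
d={n:robot.grab_frame(n) for n in("side","top")};pickle.dump(d,open('f1.pkl','wb'))
z=lambda n,x,y,w,h,k:cv2.resize(d[n]['image'][y:y+h,x:x+w,::-1],(w*k,h*k),interpolation=cv2.INTER_CUBIC)
c=np.zeros((600,800,3),np.uint8)
a=z('top',170,130,120,100,4);c[:400,:480]=a
b=z('side',235,80,80,140,4);c[:560,480:800]=b
cv2.imwrite('pics/hover.png',c)
```

```text
6.6 [0.5812069  0.05248111 0.17895849] [ 3.13974073e+00 -5.37341906e-05  1.77953603e+00] 0.09777754569165632 [-0.20755264  0.1883489  -0.9959903 ]
```

View pics/hover.png

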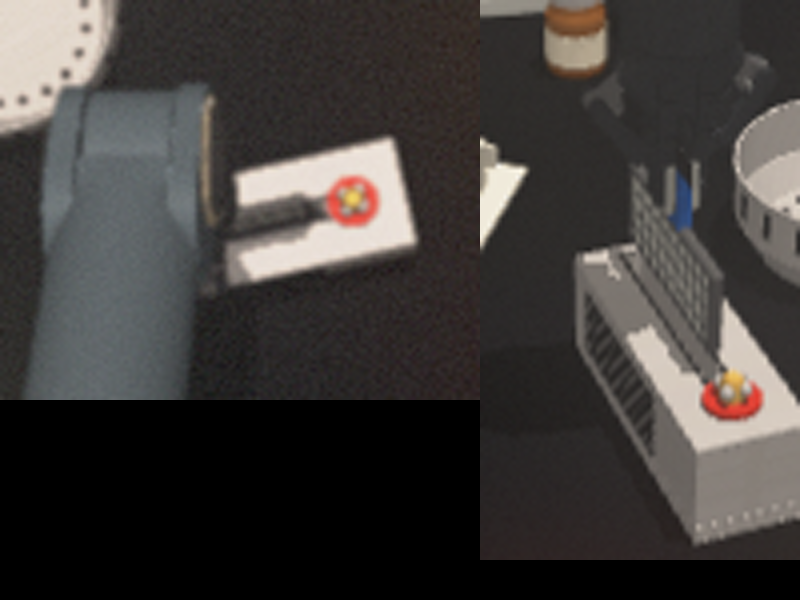

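The filter hangs upright over the slot. In the side view its near end bar runs from about (295,148) at the top to (293,167) at the bottom. I'll check that against the predicted projection, then descend with contact sensing.

Run:
```python
from h import *
import pickle
f=pickle.load(open('f1.pkl','rb'))['side']
a=np.radians(11.95);ex=np.array([np.cos(a),np.sin(a),0]);ey=np.array([-ex[1],ex[0],0])
t=np.array([.5812,.0525,.095])
for nm,l in dict(botnear=(0,-75,0),topnear=(0,-75,66),botnear_p=(5,-75,0),topnear_p=(5,-75,66),topfar=(0,75,66),topfar_m=(-5,75,66)).items():
    print(nm,proj(f,t+(l[0]*ex+l[1]*ey)/1000+[0,0,l[2]/1000])[0].round(1))
b=np.array([.5812,.0525,.08])
for y in(-50,0,50):print(y,proj(f,[b+y/1000*ey+x/1000*ex for x in(-6.5,6.5)]).round(1).tolist())
# measured: gray profile across panel end at rows, and depth-based points of panel
P=cloud(f);L=P-t;l=np.stack([L@ex,L@ey,L[...,2]],-1)*1000
g=(abs(l[...,0])<14)&(abs(l[...,1])<95)&(l[...,2]>8)&(l[...,2]<60)
q=l[g];print(len(q),'y',np.percentile(q[:,1],[1,5,95,99]))
for lo,hi in((8,20),(20,35),(35,50),(50,62)):
    for s in((-80,-30),(-30,20),(20,80)):
        k=q[(q[:,2]>=lo)&(q[:,2]<hi)&(q[:,1]>s[0])&(q[:,1]<s[1])]
        if len(k)>4:print(lo,s,len(k),'x med',np.median(k[:,0]).round(1))
f0=f;im=f['image'].astype(int).mean(2)
for v in(150,158,164):print(v,im[v,283:302].round().astype(int))
```

```text
botnear [293.9 170.4]
topnear [294.6 149.7]
botnear_p [295.6 169.9]
topnear_p [296.5 149.3]
topfar [273.2 120. ]
topfar_m [271.5 120.3]
-50 [[287.8, 170.0], [292.3, 168.9]]
0 [[280.8, 159.5], [285.2, 158.5]]
50 [[274.1, 149.5], [278.5, 148.6]]
379 y [-72.77397444 -70.62651452  68.16647461  73.58732543]
8 (-80, -30) 29 x med -2.6
8 (-30, 20) 24 x med -3.5
8 (20, 80) 28 x med -3.7
20 (-80, -30) 36 x med -3.2
20 (-30, 20) 33 x med -3.5
20 (20, 80) 40 x med -3.9
35 (-80, -30) 41 x med -3.6
35 (-30, 20) 35 x med -3.7
35 (20, 80) 40 x med -3.5
50 (-80, -30) 30 x med -3.3
50 (-30, 20) 21 x med -3.9
50 (20, 80) 22 x med -3.6
150 [ 98 105 110  81 109  91 102  81 114  70  72  76  65  50  47  48  47  44
  45]
158 [101 102  74  77 115  80 102  91  92  69  70  73 130 198 203 172  80  49
  49]
164 [ 71  91 101 102 102 102  75  78  81  69  71  72 162 202 204 204 204 204
 205]
```

```bash
cat > ins.py <<'E'
from plant import robot
import numpy as np
a=np.radians(11.95);ex=np.array([np.cos(a),np.sin(a)]);ey=np.array([-ex[1],ex[0]])
c=np.array([.5806,.0523])
def go(xy,z,**k): return robot.move_straight([*xy,z],**k)
def st(m=''): s=robot.sense();print(m,round(s['t'],2),s['tcp_pos'].round(4),s['wrist_force'].round(1),round(s['opening'],3));return s
E
python3 - <<'E'
from ins import *
for dx,dy in[(0,0),(-1.5,0),(1.5,0),(-3,0),(3,0)]:
    p=c+(dx*ex+dy*ey)/1000
    go(p,.172,vel=.06); 
    hit=go(p,.154,vel=.03,contact_N=5); s=st((dx,dy,hit))
    if not hit: break
E
```

```text
(0, 0, False) 7.7 [0.5806 0.0516 0.1538] [ 0.7 -3.9 -2.7] 0.1
```

Run:
```python
from ins import *
hit=go(c,.105,vel=.05,contact_N=12); s=st(hit)
hit=go(c,.094,vel=.03,contact_N=14); s=st(hit)
```

```text
False 8.83 [0.5813 0.0511 0.1051] [ 2.2 -6.5  0.7] 0.099
True 9.17 [0.5821 0.051  0.098 ] [ 0.  -0.4  4.9] 0.103
```

The filter stopped at TCP z = 0.098, exactly the expected home height. I'll release it, back off and check it in the images.

Run:
```python
from ins import *
from h import *
import pickle
robot.grip(.35); s=st('open')
p=s['tcp_pos']; robot.move_straight([p[0],p[1],.22],vel=.2)
for y1,y2 in((101.95,11.95),(-78.05,-168.05),(-78.05,11.95)):
    print(y1,y2,[robot.inverse_kinematics([.4145,-.287,z],[np.pi,0,np.radians(y)]) is not None for y in(y1,y2) for z in(.15,.026)])
robot.goto([.4145,-.287,.15],[np.pi,0,np.radians(11.95)]) ; st('at cap')
d={n:robot.grab_frame(n) for n in("side","top")};pickle.dump(d,open('f2.pkl','wb'))
z=lambda n,x,y,w,h,k:cv2.resize(d[n]['image'][y:y+h,x:x+w,::-1],(w*k,h*k),interpolation=cv2.INTER_CUBIC)
c=np.zeros((600,800,3),np.uint8)
a=z('top',180,140,110,80,4);c[:320,:440]=a
b=z('side',235,110,90,120,4);c[:480,440:800]=b
cv2.imwrite('pics/home.png',c)
for n,f in d.items():
    H,S,V=cv2.split(cv2.cvtColor(f['image'],cv2.COLOR_RGB2HSV));P=cloud(f)
    m=(abs(H.astype(int)-113)<12)&(S>130)&(V>60)&(abs(P[...,0]-.58)<.05)&(abs(P[...,1]-.05)<.05)
    k=np.argwhere(m)[:,::-1]; print(n,m.sum(),'zmax',np.percentile(P[m][:,2],[50,90,98]).round(4),'xy',P[m][:,:2].mean(0).round(4))
```

```text
open 9.5 [0.5813 0.0495 0.097 ] [-0.3  0.3  0.8] 0.347
101.95 11.95 [True, True, True, True]
-78.05 -168.05 [True, True, True, True]
-78.05 11.95 [True, True, True, True]
at cap 11.69 [ 0.4157 -0.286   0.1499] [-0.2  0.1 -0.2] 0.353
side 46 zmax [0.1072 0.11   0.1111] xy [0.5825 0.047 ]
top 30 zmax [0.11   0.1129 0.1158] xy [0.5804 0.0512]
```

View pics/home.png

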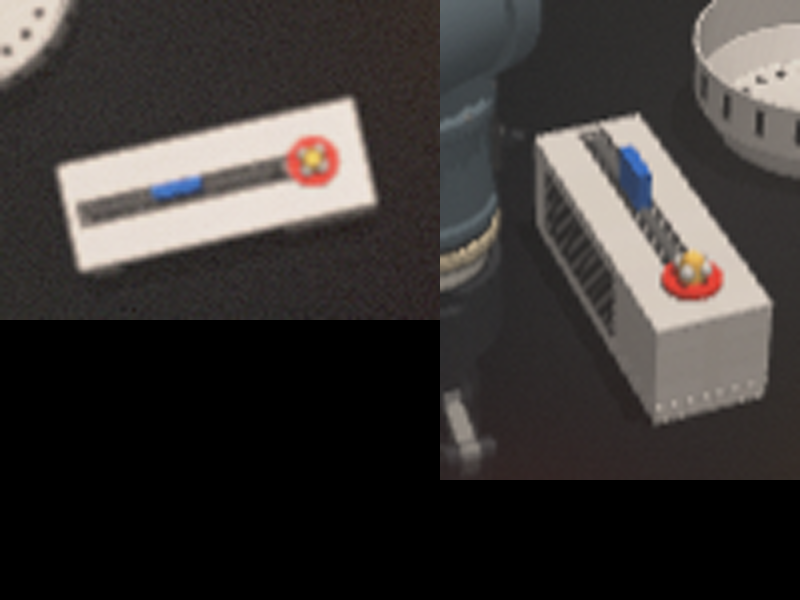

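The filter is home: the mesh is flush with the mouth and only the tab stands out, at top view (224,187), with its top at z ≈ 0.11. Next I'll take the cap with two crossed grips so it is centred in the jaws.

Run:
```python
from ins import *
P=np.array([.4145,-.287]); A,B=[[np.pi,0,np.radians(y)] for y in(11.95,101.95)]
robot.grip(.75,20)
hit=go(P,.029,vel=.1,contact_N=6); st(('down',hit))
robot.grip(0.); s=st('grip1'); robot.grip(.75)
go(s['tcp_pos'][:2],.07,vel=.15)
robot.goto([*P,.07],B)
hit=go(P,.029,vel=.1,contact_N=6); st(('down',hit))
robot.grip(0.,80); s=st('grip2'); print(s['gripper_force'])
```

```text
('down', False) 13.57 [ 0.4149 -0.2873  0.0295] [ 0.4 -0.3  0.5] 0.753
grip1 13.93 [ 0.4148 -0.2871  0.0296] [-0.9  1.1  6.2] 0.44
('down', False) 16.43 [ 0.4145 -0.2871  0.0289] [0.1 0.2 0. ] 0.749
grip2 16.8 [ 0.415  -0.2873  0.0302] [-1.2  0.1  6.5] 0.416
79.10270668566227
```

Run:
```python
from ins import *
from h import *
import pickle
go([.415,-.2873],.15,vel=.15); st('lift')
S=[.6015,-.0469]
robot.goto([*S,.16],[np.pi,0,np.radians(101.95)]); go(S,.134,vel=.1); robot.sleep(.2); s=st('hover')
d={n:robot.grab_frame(n) for n in("side","top")};pickle.dump(d,open('f3.pkl','wb'))
f=d['side'];H,Sa,V=cv2.split(cv2.cvtColor(f['image'],cv2.COLOR_RGB2HSV))
px=proj(f,[*S,.11])[0].astype(int);m=(abs(H.astype(int)-28)<6)&(Sa>150)&(V>90)
k=np.argwhere(m)[:,::-1];k=k[np.hypot(*(k-px).T)<30];print(px,k.min(0),k.max(0))
t=s['tcp_pos'];print('pred flange',*[proj(f,t+np.array([0.032*np.cos(a),.032*np.sin(a),-.0197]))[0].round(1) for a in np.arange(4)*np.pi/2])
x,y=px-[50,40];i=f['image'][y:y+80,x:x+100,::-1];cv2.imwrite('pics/hov2.png',cv2.resize(i,(700,560),interpolation=cv2.INTER_CUBIC))
```

```text
lift 17.76 [ 0.4144 -0.2868  0.1493] [-0.2  1.2 -0.2] 0.413
hover 19.53 [ 0.6019 -0.0471  0.1347] [ 0.6  0.2 -1. ] 0.416
[297 171] [297 163] [310 175]
pred flange [310.4 169. ] [295.7 162.7] [285.7 171.4] [300.6 178. ]
```

View pics/hov2.png

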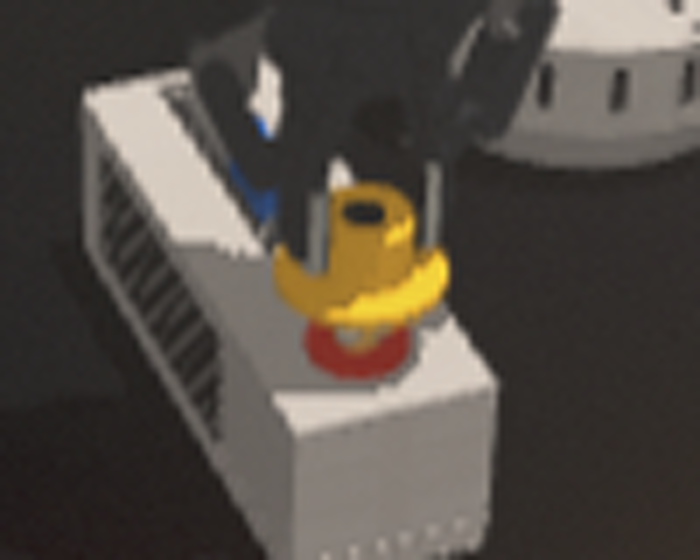

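The side view shows the cap held level directly over the stud, with its flange at about (298,170) matching the prediction. I'll lower it with contact sensing.

Run:
```python
from ins import *
S=[.6015,-.0469]
hit=go(S,.1215,vel=.03,contact_N=5); s=st(hit)
if not hit:
    hit=go(S,.1155,vel=.02,contact_N=16); st(hit)
```

```text
False 20.2 [ 0.6014 -0.0469  0.1213] [ 0.7 -0.4 -0.3] 0.413
True 20.5 [ 0.6021 -0.0479  0.1187] [-2.  -0.5  8.3] 0.416
```

Run:
```python
from ins import *
S=[.6015,-.0469]
for z in(.116,.113,.110,.1075):
    hit=go(S,z,vel=.02,contact_N=22); s=st((z,hit))
    if s['wrist_force'][2]>22: break
```

```text
(0.116, False) 20.75 [ 0.6024 -0.0476  0.1176] [-0.9 -1.3  7.1] 0.413
(0.113, False) 21.05 [ 0.6017 -0.0475  0.1132] [ 0.5 -1.3  0.6] 0.414
(0.11, False) 21.35 [ 0.6007 -0.0475  0.1082] [  2.8  -3.  -10.1] 0.41
(0.1075, False) 21.62 [ 0.6011 -0.0465  0.1073] [ 1.  -1.3 -4. ] 0.411
```

It clicked: after the force peak, the snap pulled the cap down. Now I'll press it onto the seal.

Run:
```python
from ins import *
S=[.6015,-.0469]
for z in(.105,.103,.1015,.100,.0985,.097):
    go(S,z,vel=.02); robot.sleep(.4); s=st(z)
    if s['wrist_force'][2]>17: break
```

```text
0.105 22.3 [ 0.6015 -0.0464  0.1052] [-2.5  1.4  5.8] 0.418
0.103 22.95 [ 0.6016 -0.0464  0.1037] [-3.4  1.8  8.8] 0.416
0.1015 23.6 [ 0.6017 -0.0465  0.1034] [-6.4  1.1 15.4] 0.414
0.1 24.25 [ 0.6017 -0.0465  0.1031] [-10.2   2.8  23.7] 0.416
```

Run:
```python
from ins import *
import cv2
robot.sleep(.8);st('hold')
i=robot.grab_frame('side')['image'];cv2.imwrite('pics/end.png',cv2.resize(i[110:220,220:360,::-1],(700,550),interpolation=cv2.INTER_CUBIC))
```

```text
hold 25.05 [ 0.6017 -0.0464  0.1031] [-9.6  2.3 23.5] 0.415
```

View pics/end.png

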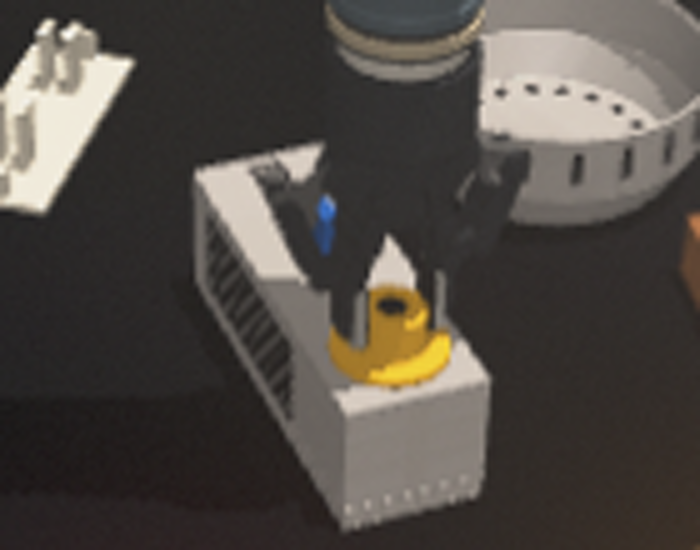

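The cap sits flush over the stud at about (299,181), hiding the seal. The filter tab is still home at (285,154), and the push holds at 23.5 N.

```bash
python3 -c "
from plant import robot
print(robot.close_job())"
```

```text
the job is handed in; nothing more can be done
None
```

The filter is fully down in the slot, and the yellow cap clicked onto the stud; I handed the job in at about 25 s with the gripper still pressing the cap against its seal at about 23.5 N.

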